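Fasten the lid of the seedling frame

TASK

The lid of the glazed seedling frame, the longer and lower of the two plywood cases on the bench, is down but not fastened: swing its fastener arm by the black knob all the way round, until the arm is home under the lip of its keeper. Leave the fastener of the other case, the plain seed box, open just as it is.

Things in the scene. Friction and masses are not known exactly. Their poses are not given: they have to be found in the camera images.
- frame_fastener (a joint): swing fastener of the seedling frame: level steel arm 16 mm wide, 6 to 14 mm above the lid, reaching 135 mm from an upright pivot pin mid-lid. Angle in rad: 0 = home (arm points to the front edge, end under the keeper's lip and against its stop); grows as it opens, clockwise from above, to 1.9. A stiff hinge (about 2 N at the knob) holds it wherever it is left
- frame_knob (a point): centre, half-way up, of the black upright round knob on the seedling frame's fastener arm: 24 mm across, 40 mm tall, 65 mm from the pivot pin; its centre is 34 mm above the lid and 20 mm above the top of the arm. Frame: plywood case fixed to the bench, 300 mm front to back, 340 wide, 100 high, two glass panes over rows of green seedlings in the back half of its flat lid, plant labels on top
- frame_keeper (a point): where the arm's middle line comes to rest in the frame's keeper, 10 mm above the lid. Keeper: dark steel bracket near the front edge, 26 mm along the arm, 24 mm high, stop post on its -y side, lip above, open to +y where the arm enters. Axes of the frame: x from front edge (robot side) to back, y left, z up; the pivot pin is 125 mm from here along +x
- box_knob (a point): centre of the knob of a like fastener on the other case, to be left alone: the plain plywood seed box, 300 mm front to back, 220 wide, 130 high, no panes, a small clay pot on its lid

How it is judged:
By the outcome, as a careful person would: the job done as asked, in the order asked, and still so for the second after the job is handed in, with the robot touching nothing.
It also fails if it takes over 35 s, if anything falls off the work surface, if the arm or the gripper's body presses on something with over 40 N, if the wrist force passes 120 N, or if a joint passes its speed limit or range.

ROBOT

A 6-joint arm with a two-finger parallel gripper is mounted at the origin on the work surface. World frame = base frame: x ahead of the robot, y to its left, z up, the work surface at z = 0. Lengths are in m, angles in rad, forces in N, time in s.
With the tool pointing down it reaches from about 0.275 to 0.725 m from the base axis. Payload 15.9 kg.
Tool frame: the origin (TCP) lies on the front face of the gripper's body, between the roots of the fingers; the fingertips stand 73 mm ahead of it and the grasp point (between the pads) lies 54 mm ahead of it; y points along the fingers, x is the direction in which the jaws open and shut, and the axes are right-handed (so a half turn about y gives the same grasp; the last joint's range is limited). The gripper opens to 85 mm and grips with 20 to 120 N. Pads are 22 mm wide; open, the fingers measure 114 mm over their backs; the gripper's body (76 mm by 85 mm) begins 54 mm behind the grasp point. The pads swing forward as they close: fully open they stand 13 mm farther back than shut.
Start: joints at [1.178, 0.213, -0.034, 1.323, 0, 1.571], TCP at [0.191, 0.462, 0.304] pointing down, gripper open.
Joint ranges: [-2.98, 2.98], [-0.74, 1.72], [-1.14, 1.35], [-2.1, 2.04], [-1.57, 1.44], [-3.14, 3.14]. Speed limits (rad/s): [1.89, 1.89, 2.39, 2.57, 3.14, 3.14].

INTERFACE

Orientations are given as [roll, pitch, yaw] about the fixed x, y, z axes, in that order (R = Rz(yaw) Ry(pitch) Rx(roll)).
In Python, from workcell import get_state, get_image, sign_off, look_for, regions_of, pinpoint gives the robot as it stands.
- The arm moves only by the tool arm_command, never from a script. Its argument "plan" is a list of rows, each a list of 2 entries, a list of its own where there are three numbers: the shift along the tool's x, y, z in mm, then the turn, a rotation vector about the tool's x, y, z in degrees. In form: [[[x, y, z], [ax, ay, az]], ...]. A call has 1 to 12 rows; each row is the pose to reach, as a shift and turn from the pose measured when the call began, along the tool's axes at that moment; what a row does not reach only later rows make up. A row lasts 1/8 s, in which the tool goes at most 62.5 mm and 10.7 degrees, less where a joint would pass 70% of its speed; a pose out of reach is approached as far as the arm can. A call with a gripper value outside its range is refused whole. "fingers" is the opening, from 0 (shut) to 1 (fully open), set as the call begins (left out, the last holds). The fingers move at their own pace and stop on an object; the grip force is fixed at half the most. Time passes only in rows, so rows that repeat a pose let the fingers close. It gives the time, the measured TCP pose, the force and the opening at its end, in the units of the state.
- get_state(): the state, without advancing time (a new reading comes with each control period).
- get_image(name): name is "scene" or "top"; returns a dict with "image" (420x560x3 uint8, blue, green, red), "fx", "fy", "cx", "cy" (pixels), "rvec" (rotation vector, rad) and "tvec" (3), from world to camera coordinates, as OpenCV has them. Camera axes: x right, y down, z forward; pixel columns grow to the right and rows downward; lengths in m; the calibration is good to about 2 mm. A picture is of the moment at which its call begins. There is no depth.
- sign_off(): hands the job in, once; it reports no verdict.
Trained networks look in a picture, given as the dict that the camera call returned (one of the last four; its "shot" number tells which), for a name from the list of things; names that differ only in an ending like _2 or _b are one class to them, and where a whole thing is asked for, a point or a joint stands for the part that bears it (a point fixed in the world has none). Each returns a list of dicts, best first, with "confidence" (0 to 1); they miss things now and then, are a little off and sometimes report something else, mostly with a low value. They report only what shows in the picture. A call takes as long as a camera call.
- look_for(picture, target): "xy" ([column, row] in pixels, amid what is visible of it).
- regions_of(picture, target): "region" (420x560 bool, what is visible of it) and "xy" ([column, row] in pixels, amid what is visible of it).
- pinpoint(picture, target): "xy" ([column, row] in pixels: a listed point, or the origin of a listed thing).
The state is a dict: "time_s": time; "joint_pos": joint angles; "qvel": joint speeds; "tau": joint torques, N m; "position": TCP position; "tcp_rot": TCP orientation; "force": force on the tool from outside, world axes, zero at the start; "ft_torque": the same for the moment, N m; "opening": finger opening in m.
Only numpy, scipy, OpenCV 4.12 (cv2) and the standard library are available. Lean on these libraries where they do the work, as an engineer would, in place of code of your own. Each camera call takes 0.05 s, during which the arm holds its last target.

## Working session

There is one attempt and no reset: what is moved stays moved. The work goes in short steps, Python scripts to look and compute and a tool call to move; the robot and the scene stay as the last step left them, time stands still between calls to the robot, and variables do not carry over. Pictures are saved under pics/ and viewed, and the job is handed in when it is done.

Besides the shell and the picture viewer there is one more tool, called after ">>>" as name([rows], argument=value, ...), one row to a line, values as JSON. arm_command: Moves the arm, as the interface text tells. Its arguments: {"type":"object","properties":{"plan":{"type":"array","items":{"type":"array"}},"fingers":{"type":"number"}},"required":["plan"]}

```bash
mkdir -p pics; ls; cat > h.py <<'E'
import numpy as np, cv2
from workcell import *
def shoot(n,tag):
    p=get_image(n); cv2.imwrite(f'pics/{tag}.png',p['image']); return p
def ray(p,xy):
    K=np.array([[p['fx'],0,p['cx']],[0,p['fy'],p['cy']],[0,0,1.]])
    R=cv2.Rodrigues(np.array(p['rvec'],float))[0]; t=np.array(p['tvec'],float).ravel()
    d=R.T@np.linalg.inv(K)@np.array([xy[0],xy[1],1.]); return -R.T@t,d/np.linalg.norm(d)
def atz(p,xy,z):
    c,d=ray(p,xy); return c+d*(z-c[2])/d[2]
def tri(obs):
    A=np.zeros((3,3));b=np.zeros(3)
    for p,xy in obs:
        c,d=ray(p,xy);M=np.eye(3)-np.outer(d,d);A+=M;b+=M@c
    return np.linalg.solve(A,b)
def proj(p,X):
    K=np.array([[p['fx'],0,p['cx']],[0,p['fy'],p['cy']],[0,0,1.]])
    return cv2.projectPoints(np.array(X,float).reshape(-1,3),np.array(p['rvec'],float),np.array(p['tvec'],float),K,None)[0].reshape(-1,2)
E
python3 - <<'E'
from h import *
np.set_printoptions(precision=4,suppress=True)
a=shoot('scene','s0');b=shoot('top','t0')
for n in ['frame_knob','frame_keeper','box_knob','frame_fastener']:
    r=[pinpoint(q,n) for q in (a,b)]
    for x in r: print(n,[(np.round(i['xy'],1),round(i['confidence'],2)) for i in x[:3]])
    if r[0] and r[1]: print(tri([(a,r[0][0]['xy']),(b,r[1][0]['xy'])]))
print(get_state())
E
```

```text
pics
frame_knob [(array([416.1, 172.4]), 0.71)]
frame_knob [(array([136.1, 198.5]), 0.71)]
[0.5495 0.2841 0.1354]
frame_keeper [(array([360.3, 171.8]), 0.71)]
frame_keeper [(array([167.9, 240.8]), 0.97)]
[0.4634 0.2211 0.1105]
box_knob [(array([253.7, 290.7]), 0.84)]
box_knob [(array([344.8, 173.2]), 0.93)]
[ 0.5928 -0.1459  0.1638]Traceback (most recent call last):
  File "<stdin>", line 5, in <module>
ValueError: it knows: box_knob, frame_keeper, frame_knob
```

View pics/s0.png

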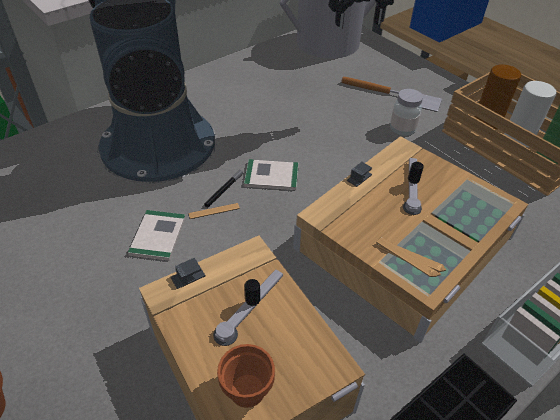

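View pics/t0.png

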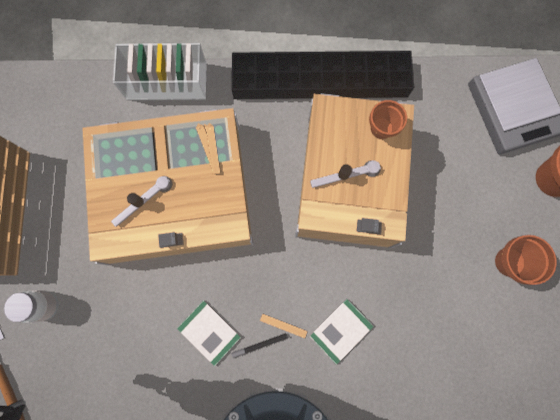

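```bash
python3 - <<'E'
from h import *
s=get_state(); print({k:np.round(v,4).tolist() for k,v in s.items()})
E
```

```text
{'time_s': 0.4, 'joint_pos': [1.178, 0.213, -0.0345, 1.3235, 0.0, 1.5708], 'qvel': [-0.0001, -0.0012, 0.0019, -0.0007, -0.0003, -0.0001], 'tau': [-0.0006, -68.5343, 48.6912, 0.0045, 0.0, -0.0], 'position': [0.1914, 0.4619, 0.3038], 'tcp_rot': [-1.5708, 0.0002, 1.178], 'force': [-0.2356, 1.0035, 0.194], 'ft_torque': [-0.0009, 0.0385, -0.0611], 'opening': 0.0857}
```

The scene view shows the frame at right (knob about (416,172), keeper (360,172)). In the top view the knob is at (136,199), the keeper at (168,241) and the pivot at about (164,184). The frame's arm is roughly 55° open. The box on the right of the top view is to be left alone.

```bash
python3 - <<'E'
from h import *
np.set_printoptions(precision=4,suppress=True)
b=shoot('top','t1');a=shoot('scene','s1')
piv=tri([(b,(164,183.5)),(a,(413.5,206))]);print('piv tri',piv, atz(b,(164,183.5),.116))
end=atz(b,(116,221),.114);print('end',end)
k=np.array([.5495,.2841]);K=np.array([.4634,.2211])
d=np.linalg.norm(k-K);u=(k-K)/d;x=(d*d+125**2e-6*0+.125**2-.065**2)/(2*d);h=np.sqrt(max(0,.125**2-x*x))
for s in(1,-1): print('cand',K+u*x+s*h*np.array([-u[1],u[0]]))
# frame corners front edge on lid
for xy in [(92,260),(248,240),(237,110),(84,125)]: print(xy,atz(b,xy,.1))
p=piv[:2]
print('arm ang',np.degrees(np.arctan2(*(k-p)[::-1])),np.degrees(np.arctan2(*(end[:2]-p)[::-1])),'home',np.degrees(np.arctan2(*(K-p)[::-1])))
print(np.linalg.norm(k-p),np.linalg.norm(K-p))
im=cv2.resize(b['image'][100:270,70:260],None,fx=4,fy=3.5,interpolation=cv2.INTER_CUBIC);cv2.imwrite('pics/c1.png',im)
E
```

```text
piv tri [0.5905 0.2373 0.1035] [0.5853 0.2315 0.116 ]
end [0.505  0.3302 0.114 ]
cand [0.5112 0.3366]
cand [0.588  0.2317]
(92, 260) [0.4243 0.3814 0.1   ]
(248, 240) [0.464  0.0521 0.1   ]
(237, 110) [0.7589 0.0782 0.1   ]
(84, 125) [0.7263 0.4209 0.1   ]
arm ang 131.24459869784712 132.60790864654004 home -172.72407944369982
0.06220385231952852 0.128141265500133
```

View pics/c1.png

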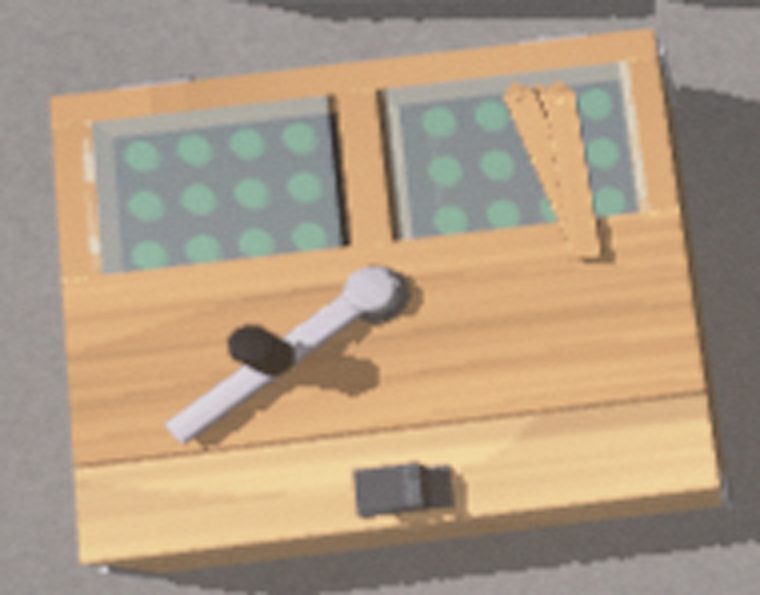

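>>> arm_command([
  [[-3,0,-40],[0,3,0]],
  [[-6,0,-90],[0,7,0]],
  [[-10,0,-140],[0,11,0]],
  [[-14,0,-190],[0,15,0]],
  [[-17,0,-240],[0,19,0]],
  [[-20,0,-290],[0,23,0]],
  [[-23,0,-340],[0,26,0]],
  [[-26,0,-380],[0,28.5,0]],
  [[-27.2,0,-399],[0,29.5,0]],
  [[-27.2,0,-399],[0,29.5,0]],
  [[-27.2,0,-399],[0,29.5,0]],
  [[-27.2,0,-399],[0,29.5,0]],
], fingers=1)

```text
time_s: 2.0
position: [0.5489, 0.2846, 0.3041]
tcp_rot: [-1.571, -0.0, 0.664]
force: [-0.0, 0.8, -0.2]
opening: 0.0855
```

```bash
python3 - <<'E'
from h import *
np.set_printoptions(precision=4,suppress=True)
a=shoot('scene','s2');b=shoot('top','t2')
r=[pinpoint(q,'frame_knob') for q in (a,b)]
print([[(np.round(i['xy'],1),round(i['confidence'],2)) for i in x[:3]] for x in r])
s=get_state(); print({k:np.round(v,4).tolist() for k,v in s.items()})
E
```

```text
[[(array([417.8, 174.4]), 0.7)], []]
{'time_s': 2.2, 'joint_pos': [0.4777, 0.4697, 0.3274, 1.4283, -0.0, 1.3847], 'qvel': [-0.0042, 0.0023, 0.0041, 0.0014, -0.0005, -0.0006], 'tau': [0.0923, -91.4652, 48.8326, -0.0004, 0.0032, 0.0013], 'position': [0.5492, 0.2843, 0.3041], 'tcp_rot': [-1.5708, -0.0002, 0.6638], 'force': [-0.6023, -0.7905, -0.0525], 'ft_torque': [-0.0161, -0.0035, -0.0044], 'opening': 0.0854}
```

View pics/s2.png

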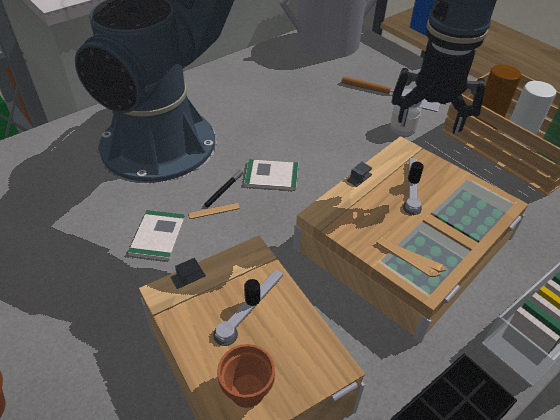

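The gripper is above the frame knob, which is at about (416,173), with the jaws across the arm. Now I'll descend.

>>> arm_command([
  [[0,30,0],[0,0,0]],
  [[0,60,0],[0,0,0]],
  [[0,85,0],[0,0,0]],
  [[0,100,0],[0,0,0]],
  [[0,108,0],[0,0,0]],
  [[0,108,0],[0,0,0]],
  [[0,108,0],[0,0,0]],
], fingers=1)

```text
time_s: 3.08
position: [0.5496, 0.2845, 0.197]
tcp_rot: [-1.571, -0.001, 0.664]
force: [0.4, 0.1, 0.3]
opening: 0.0853
```

```bash
python3 - <<'E'
from h import *
a=shoot('scene','s3')
cv2.imwrite('pics/s3c.png',cv2.resize(a['image'][80:260,300:530],None,fx=3.3,fy=3.3))
E
```

```text
(no output)
```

View pics/s3c.png

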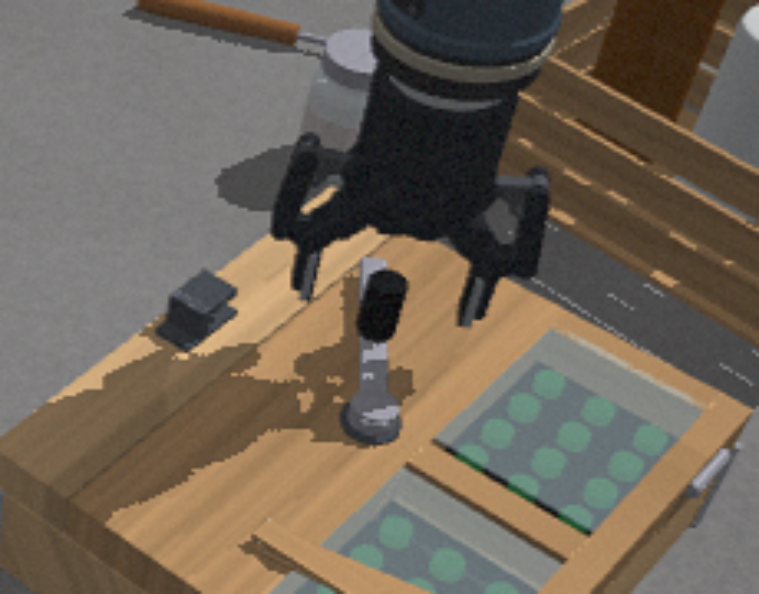

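The knob sits between the two fingertips, so I'll close on it.

>>> arm_command([
  [[0,0,0],[0,0,0]],
  [[0,0,0],[0,0,0]],
  [[0,0,0],[0,0,0]],
  [[0,0,0],[0,0,0]],
  [[0,0,0],[0,0,0]],
  [[0,0,0],[0,0,0]],
], fingers=0.1)

```text
time_s: 3.88
position: [0.5496, 0.2846, 0.1971]
tcp_rot: [-1.571, -0.002, 0.664]
force: [-2.0, 0.4, 5.8]
opening: 0.0224
```

```bash
python3 - <<'E'
from h import *
s=get_state(); print({k:np.round(v,4).tolist() for k,v in s.items()})
a=shoot('scene','s4')
cv2.imwrite('pics/s4c.png',cv2.resize(a['image'][80:260,300:530],None,fx=3.3,fy=3.3))
E
```

```text
{'time_s': 3.875, 'joint_pos': [0.4777, 0.4938, 0.0947, 1.1701, 0.0, 1.3847], 'qvel': [-0.0008, 0.0005, -0.002, 0.0003, -0.0007, -0.0005], 'tau': [-0.2083, -89.0175, 46.6404, -0.9971, -0.1218, -0.0486], 'position': [0.5496, 0.2846, 0.1971], 'tcp_rot': [-1.5711, -0.0016, 0.6638], 'force': [-2.0287, 0.4478, 5.7513], 'ft_torque': [-0.1438, 0.424, -0.0568], 'opening': 0.0224}
```

View pics/s4c.png

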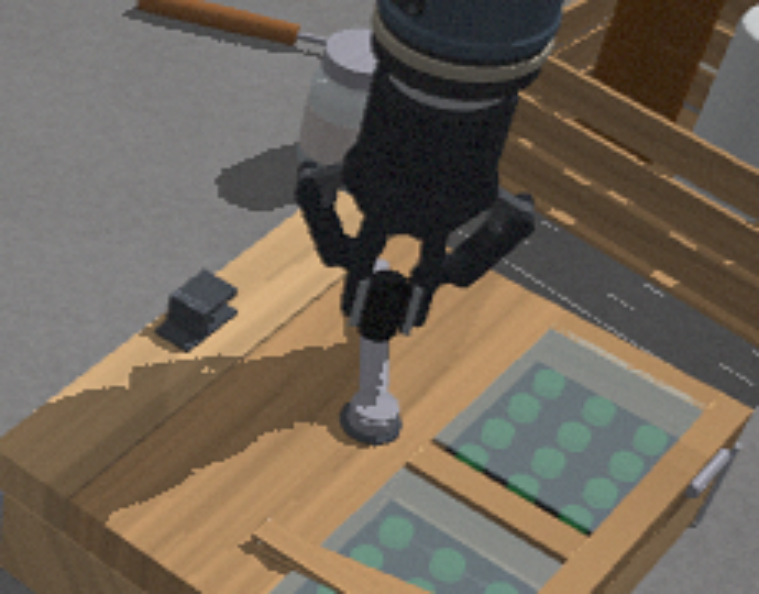

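>>> arm_command([
  [[-5.7,0,-0.2],[0,-5,0]],
  [[-11.3,0,-1.0],[0,-10,0]],
  [[-16.8,0,-2.2],[0,-15,0]],
  [[-22.2,0,-3.9],[0,-20,0]],
  [[-27.5,0,-6.1],[0,-25,0]],
  [[-32.5,0,-8.7],[0,-30,0]],
  [[-32.5,0,-8.7],[0,-30,0]],
])

```text
time_s: 4.8
position: [0.531, 0.2574, 0.1973]
tcp_rot: [-1.575, -0.002, 1.188]
force: [14.9, -2.2, -6.7]
opening: 0.0225
```

```bash
python3 - <<'E'
from h import *
s=get_state(); print({k:np.round(v,4).tolist() for k,v in s.items()})
a=shoot('scene','s5');b=shoot('top','t5')
cv2.imwrite('pics/s5c.png',np.hstack([cv2.resize(a['image'][80:260,320:500],(400,400)),cv2.resize(b['image'][90:270,70:250],(400,400))]))
for q in(a,b): print([(np.round(i['xy'],1),round(i['confidence'],2)) for i in pinpoint(q,'frame_keeper')])
E
```

```text
{'time_s': 4.8, 'joint_pos': [0.452, 0.4325, -0.0007, 1.1328, -0.0017, 0.8346], 'qvel': [0.0018, 0.0041, 0.0064, 0.0021, 0.0002, 0.0398], 'tau': [3.4351, -89.8063, 42.4148, 5.543, 2.1283, -0.6993], 'position': [0.531, 0.2574, 0.1973], 'tcp_rot': [-1.5753, -0.0024, 1.1882], 'force': [14.858, -2.2234, -6.6812], 'ft_torque': [-0.232, -2.7588, 0.3175], 'opening': 0.0225}
[(array([362.1, 172.6]), 0.79)]
[(array([166.9, 242.5]), 0.69)]
```

View pics/s5c.png

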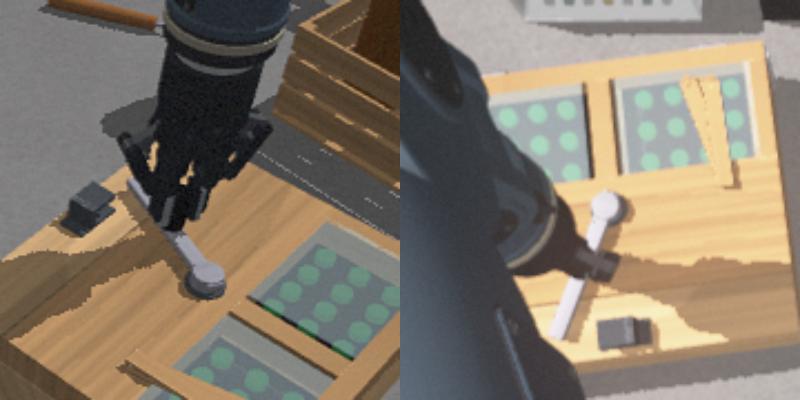

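>>> arm_command([
  [[-5.6,0,-0.5],[0,-5,0]],
  [[-11.2,0,-1.4],[0,-10,0]],
  [[-16.7,0,-2.9],[0,-15,0]],
  [[-22.1,0,-4.8],[0,-20,0]],
  [[-22.1,0,-4.8],[0,-20,0]],
])

```text
time_s: 5.62
position: [0.528, 0.2357, 0.1973]
tcp_rot: [-1.577, -0.002, 1.538]
force: [5.9, 6.4, -3.2]
opening: 0.0221
```

```bash
python3 - <<'E'
from h import *
s=get_state(); print({k:np.round(v,4).tolist() for k,v in s.items()})
a=shoot('scene','s6');b=shoot('top','t6')
cv2.imwrite('pics/s6c.png',np.hstack([cv2.resize(a['image'][80:260,320:500],(400,400)),cv2.resize(b['image'][90:270,70:250],(400,400))]))
E
```

```text
{'time_s': 5.625, 'joint_pos': [0.4202, 0.4072, -0.039, 1.1179, -0.0009, 0.4532], 'qvel': [0.0042, 0.0028, 0.0026, 0.0001, -0.0013, 0.0412], 'tau': [-3.1561, -86.4333, 44.126, 3.4109, -1.0735, -0.585], 'position': [0.528, 0.2357, 0.1973], 'tcp_rot': [-1.5772, -0.0021, 1.5378], 'force': [5.9489, 6.4183, -3.1959], 'ft_torque': [1.129, -1.0895, 0.4958], 'opening': 0.0221}
```

View pics/s6c.png

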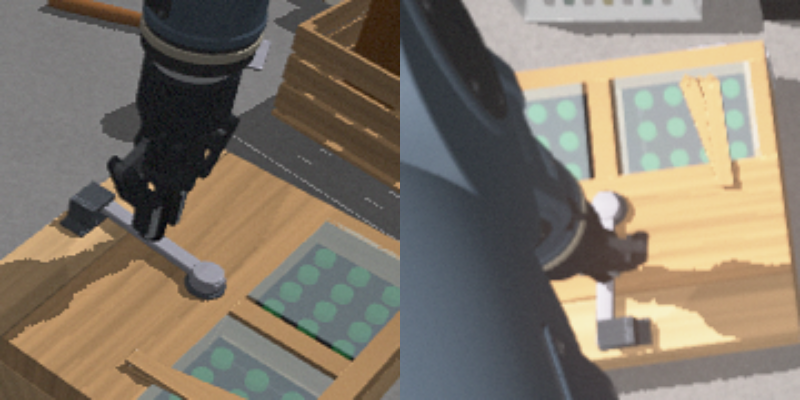

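>>> arm_command([
  [[-2,0,-0.1],[0,-2,0]],
  [[-4,0,-0.3],[0,-3.5,0]],
  [[-6,0,-0.5],[0,-5,0]],
  [[-7.5,0,-0.7],[0,-6,0]],
  [[-7.5,0,-0.7],[0,-6,0]],
])

```text
time_s: 6.35
position: [0.5285, 0.2295, 0.1973]
tcp_rot: [-1.578, -0.004, 1.643]
force: [0.7, 12.3, -2.3]
opening: 0.0223
```

```bash
python3 - <<'E'
from h import *
s=get_state(); print({k:np.round(v,4).tolist() for k,v in s.items()})
E
```

```text
{'time_s': 6.35, 'joint_pos': [0.409, 0.4024, -0.0463, 1.1143, 0.0015, 0.337], 'qvel': [0.001, 0.0012, 0.0034, -0.0004, -0.0024, 0.0081], 'tau': [-7.0367, -84.9922, 44.9248, 2.32, -3.3025, 0.0302], 'position': [0.5285, 0.2295, 0.1973], 'tcp_rot': [-1.5777, -0.004, 1.6428], 'force': [0.7308, 12.2923, -2.2519], 'ft_torque': [2.428, -0.0976, 0.2836], 'opening': 0.0223}
```

>>> arm_command([
  [[-2,0,-0.2],[0,-1,0]],
  [[-3.5,0,-0.4],[0,-1.5,0]],
  [[-3.5,0,-0.4],[0,-1.5,0]],
  [[-3.5,0,-0.4],[0,-1.5,0]],
])

```text
time_s: 6.85
position: [0.5287, 0.2289, 0.1973]
tcp_rot: [-1.577, -0.01, 1.671]
force: [-4.8, 27.9, -2.7]
opening: 0.0225
```

```bash
python3 - <<'E'
from h import *
s=get_state(); print({k:np.round(v,4).tolist() for k,v in s.items()})
a=shoot('scene','s7')
cv2.imwrite('pics/s7c.png',cv2.resize(a['image'][120:240,320:460],None,fx=5,fy=5,interpolation=cv2.INTER_CUBIC))
E
```

```text
{'time_s': 6.85, 'joint_pos': [0.4053, 0.4012, -0.0481, 1.1124, 0.0078, 0.3053], 'qvel': [0.0003, 0.0005, -0.0001, 0.0014, 0.0014, -0.0008], 'tau': [-15.2457, -85.0729, 44.7387, 2.5841, -7.8668, -0.6502], 'position': [0.5287, 0.2289, 0.1973], 'tcp_rot': [-1.5772, -0.0102, 1.6709], 'force': [-4.7957, 27.9325, -2.7025], 'ft_torque': [5.0791, 1.0197, -0.628], 'opening': 0.0225}
```

View pics/s7c.png

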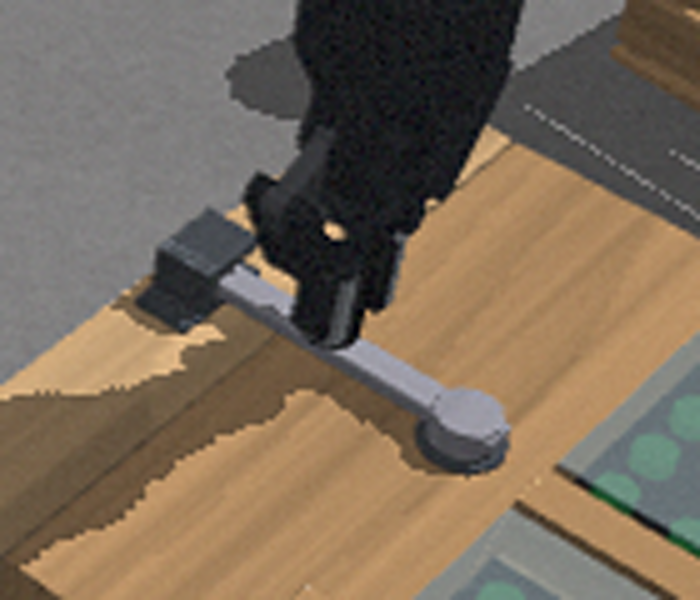

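The keeper end is under the lip. Force rose to 28 N with only 0.6 mm of movement, so the arm is on its stop. I'll relax, open and withdraw straight up.

>>> arm_command([
  [[-0.5,0,0],[0,0,0]],
  [[-0.5,0,0],[0,0,0]],
])

```text
time_s: 7.15
position: [0.5287, 0.2291, 0.1972]
tcp_rot: [-1.577, -0.012, 1.671]
force: [-0.6, 10.2, 0.3]
opening: 0.0222
```

>>> arm_command([
  [[0,0,0],[0,0,0]],
  [[0,0,0],[0,0,0]],
  [[0,0,0],[0,0,0]],
  [[0,0,0],[0,0,0]],
  [[0,0,0],[0,0,0]],
  [[0,0,0],[0,0,0]],
  [[0,0,0],[0,0,0]],
], fingers=1)

```text
time_s: 8.02
position: [0.5287, 0.2291, 0.1972]
tcp_rot: [-1.577, -0.012, 1.671]
force: [0.1, 0.1, 0.4]
opening: 0.0851
```

>>> arm_command([
  [[0,-15,0],[0,0,0]],
  [[0,-40,0],[0,0,0]],
  [[0,-70,0],[0,0,0]],
  [[0,-100,0],[0,0,0]],
  [[0,-130,0],[0,0,0]],
  [[0,-150,0],[0,0,0]],
  [[0,-150,0],[0,0,0]],
], fingers=1)

```text
time_s: 8.9
position: [0.5283, 0.2275, 0.3495]
tcp_rot: [-1.58, -0.013, 1.671]
force: [-0.5, 0.2, -0.2]
opening: 0.0852
```

```bash
python3 - <<'E'
from h import *
np.set_printoptions(precision=4,suppress=True)
s=get_state(); print({k:np.round(v,4).tolist() for k,v in s.items()})
a=shoot('scene','s8');b=shoot('top','t8')
r=[pinpoint(q,'frame_knob') for q in (a,b)]
print([[(np.round(i['xy'],1),round(i['confidence'],2)) for i in x[:3]] for x in r])
if r[0]: print(atz(a,r[0][0]['xy'],.134))
cv2.imwrite('pics/s8c.png',cv2.resize(a['image'][120:240,320:460],None,fx=5,fy=5,interpolation=cv2.INTER_CUBIC))
E
```

```text
{'time_s': 8.9, 'joint_pos': [0.4028, 0.3644, 0.284, 1.4775, 0.0092, 0.3024], 'qvel': [0.0003, 0.0152, -0.061, -0.0389, 0.0013, 0.0007], 'tau': [-0.0221, -84.1506, 51.1379, 1.3809, 0.0458, -0.0045], 'position': [0.5283, 0.2275, 0.3495], 'tcp_rot': [-1.5805, -0.0126, 1.6713], 'force': [-0.5253, 0.2188, -0.1667], 'ft_torque': [0.0363, -0.0357, -0.0186], 'opening': 0.0852}
[[(array([387.3, 180.6]), 0.7)], [(array([163., 210.]), 0.59)]]
[0.5308 0.2248 0.134 ]
```

View pics/s8c.png

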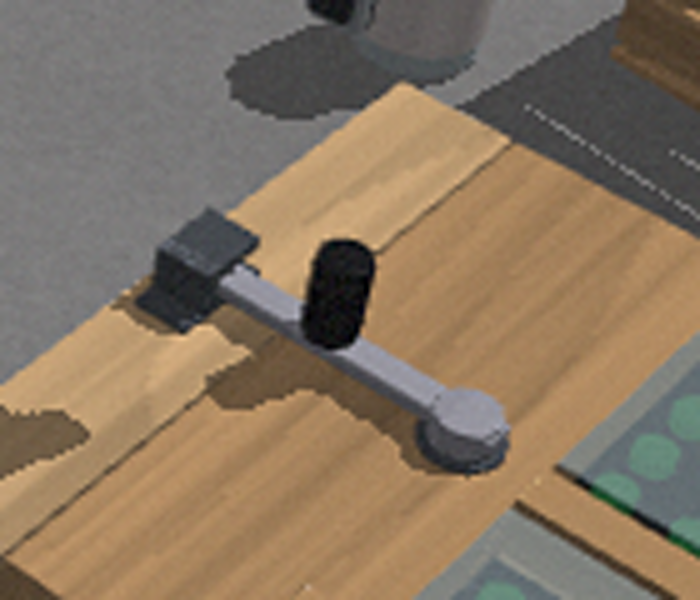

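View pics/t8.png

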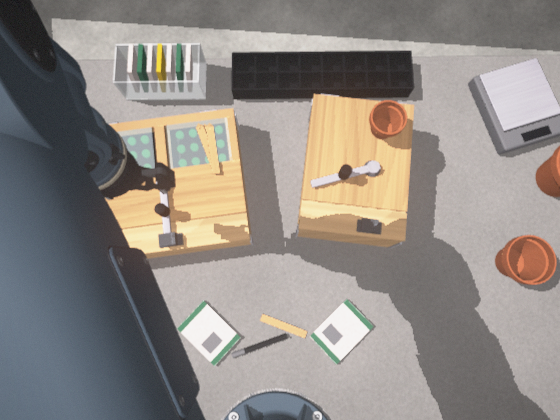

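```bash
python3 - <<'E'
from h import *
print(sign_off())
E
```

```text
the job is handed in; nothing more can be done
None
```

The seedling frame's fastener is closed. I gripped its black knob and swung the arm about 58° round, until its end was under the keeper's lip and against the stop. I then opened the gripper, rose 150 mm straight up and handed in at about 9 s.

- **On the stop:** the last 3.5 mm of push moved the knob only 0.6 mm, and the force rose to 28 N. The arm's worked-out angle was 185.8°, against about 186.4° for home, so it agrees within measuring error.
- **After letting go:** the pictures show the arm still in the keeper, and the force reading is about zero. Nothing else on the lid looks disturbed.
- **Seed box:** I did not touch it. In the last top picture its fastener is open as it was at the start.
- **Disagreement:** the knob's position from the last scene picture was about 4 mm from where the gripper had held it. I put this down to the network's small error, since the push against the stop is the firmer evidence.

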